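# Square up a leaf specimen block and lay it on the light plate

## Robot

A 6-joint arm with a two-finger parallel gripper is mounted at the origin on the work surface. World frame = base frame: x ahead of the robot, y to its left, z up, the work surface at z = 0. Lengths are in m, angles in rad, forces in N, time in s.
With the tool pointing down it reaches from about 0.225 to 0.875 m from the base axis. Payload 3.4 kg.
Tool frame: the origin (TCP) lies at the very end of the fingers, on their centre line; the grasp point (between the pads) lies 19 mm behind it; z points along the fingers, y is the direction in which the jaws open and shut (so a half turn about z gives the same grasp; the last joint's range is limited). The gripper opens to 85 mm and grips with 20 to 120 N. Pads are 22 mm wide; open, the fingers measure 114 mm over their backs; the gripper's body (76 mm by 85 mm) begins 54 mm behind the grasp point. The pads swing forward as they close: fully open they stand 13 mm farther back than shut.
Start: joints at [-1.468, 0.276, 1.505, -0, 1.361, -0.121], TCP at [0.128, -0.561, 0.231] pointing down, gripper open.
Joint ranges: [-2.89, 2.89], [-0.75, 2.08], [0.22, 2.7], [-1.18, 4.32], [0.11, 2.71], [-2.7, 2.7]. Speed limits (rad/s): [2.57, 2.57, 3.14, 3.14, 3.14, 3.14].

## Interface

Orientations are given as a unit quaternion [w, x, y, z].
In Python, from rig import telemetry, optics, order gives the robot as it stands.
- The arm moves only by the shell command python3 -m creep 'ROWS' [FORCE]. ROWS is a JSON object of lists of equal length, an entry for each row: "slide": the shift along the world's x, y, z normalised to -1 to 1, where 1 is 0.15 m, a list of three; "twist": the turn, a rotation vector about the world's x, y, z normalised to -1 to 1, where 1 is 360 degrees, a list of three; "fingers": the gripper's target within -1 to 1 (fully open at 1, half-way at 0, shut at -1). A call has 1 to 20 rows; each row is the pose to reach, as a shift and turn from the pose commanded when the call began, turning the shorter way round; what a row does not reach only later rows make up. A row lasts 1/10 s, in which the tool goes at most 50 mm and 8.59 degrees, less where a joint would pass 70% of its speed; a pose out of reach is approached as far as the arm can. A call with a number of a shift or a turn outside -1 to 1 is refused whole. A call with a gripper value outside its range is refused whole. The fingers move at their own pace and stop on an object; FORCE is the grip in N (left out, the last holds). Time passes only in rows, so rows that repeat a pose let the fingers close. It gives the time, the measured TCP pose, the force and the opening at its end, in the units of the state.
- telemetry.get_state(): the state, without advancing time (a new reading comes with each control period).
- optics.get_image(name): name is "scene" or "side" or "wrist"; returns a dict with "img" (480x640x3 uint8, blue, green, red), "depth" (480x640 float32, m along the optical axis (not along the pixel's ray), 0 where there is no reading), "fovy" (degrees; the focal length in pixels is half the picture's height over the tangent of half this angle, whatever the lens; pixels are square), "cx", "cy" (the principal point, pixels), "dist" ([k1, k2, p1, p2, k3] as OpenCV has them; the pictures are not rectified), "world_from_camera" (4x4, takes a point from camera to world coordinates). Camera axes: x right, y down, z forward; pixel columns grow to the right and rows downward; lengths in m; the calibration is good to about 2 mm. A picture is of the moment at which its call begins.
- order.sign_off(): hands the job in, once; it reports no verdict.
The state is a dict: "clock": time; "qpos": joint angles; "qd": joint speeds; "effort": joint torques, N m; "position": TCP position; "ee_rot": TCP orientation; "contact_force": force on the tool from outside, world axes, zero at the start; "moment": the same for the moment, N m; "width": finger opening in m.
Only numpy, scipy, OpenCV 4.12 (cv2) and the standard library are available. Lean on these libraries where they do the work, as an engineer would, in place of code of your own. Each camera call takes 0.05 s, during which the arm holds its last target.

## Task

Square up the clear block with the green leaf in its own half of the plywood board, with its long side flush against the back fence and its end flush against the middle rib. Then lift it out and set it down, without dropping it, inside the white window of the black light plate, its long side along the window's long side. Leave the block with the black beetle where it is.

Things in the scene. Friction and masses are not known exactly. Their poses are not given: they have to be found in the camera images.
- leaf_center (a point): Centre (half-way up) of the loose clear resin block with a flat green leaf cast in it and a white underside: 42 mm along its x, 76 mm along its y (the leaf's length), 40 mm high, about 0.15 kg. z is up. It starts lying askew on one half of the board; which half varies.
- beetle_center (a point): Centre of a second clear resin block of the same size and axes, with a black beetle cast in it. It starts on the board's other half and must stay there.
- board: Fixed plywood board (all in mm) 200 (x) by 320 (y) by 8 mm, origin under its centre, x away from the robot, z up. Low fences, tops at z = 20: back fence, face at x = 80; middle rib, x = -30 to 80, faces at y = 6 and -6. One corner per half. Squared block: centre x = 59, y = 44 or -44, z = 28, long side along y; its upper 28 mm is free to grip across x, over the fence. Push low: it slides easily but can tip.
- plate: Fixed black light plate, 120 mm (x) by 170 mm (y), 14 mm thick, flat on top, its origin at the centre of its underside, z up. In the middle of its upper side is a flush white glowing window, 66 mm (x) by 100 mm (y); a block lying there has its centre at z = 34 mm.
Mind the look-alikes: they are no part of the job. What is shaped like the part that bears leaf_center but blue or red is not meant. What is shaped like the plate but red is not meant.

How it is judged:
On the way, in this order (a step that is already met when the one before it is completed fails the run):
1. the leaf block lies on the board squared in a corner: long side against the back fence, end against the middle rib (each within 10 mm, 10 degrees) (x of leaf_center in the frame of board between 0.049 and 0.069 m and z of leaf_center in the frame of board below 0.034 m and angle between the y axis of leaf_center and the y axis of board, either way round below 0.175 rad and (y of leaf_center in the frame of board between 0.034 and 0.054 m or y of leaf_center in the frame of board between -0.054 and -0.034 m)), for 0.2 s.
2. the fingers lower the leaf block to the window: still touched, underside under 15 mm above the plate, within 20 mm of the window's centre each way and 10 degrees (x of leaf_center in the frame of plate between -0.02 and 0.02 m and y of leaf_center in the frame of plate between -0.02 and 0.02 m and z of leaf_center in the frame of plate below 0.049 m and angle between the y axis of leaf_center and the y axis of plate, either way round below 0.175 rad and contact force between the fingers and leaf above 0.3 N), for 0.05 s.
At the end, for the whole second after the job is handed in: The leaf block lies flat and at rest on the light plate, its centre within 15 mm of the window's centre along each of the plate's axes, its long side within 10 degrees of the window's long side, and the beetle block is within 20 mm of where it was (x of leaf_center in the frame of plate between -0.015 and 0.015 m and y of leaf_center in the frame of plate between -0.015 and 0.015 m and z of leaf_center in the frame of plate between 0.028 and 0.04 m and angle between the y axis of leaf_center and the y axis of plate, either way round below 0.175 rad and angle between leaf_center's own z axis and vertical below 0.1 rad and linear speed of leaf below 0.02 m/s and distance of beetle_center from where it was at the start of the episode below 0.02 m); the robot touches nothing.
It fails at once if the beetle block is moved by more than 20 mm (distance of beetle_center from where it was at the start of the episode above 0.02 m).
It also fails if it takes over 51 s, if anything falls off the work surface, if the arm or the gripper's body presses on something with over 40 N, if the wrist force passes 120 N, or if a joint passes its speed limit or range.

## Working session

There is one attempt and no reset: what is moved stays moved. The work goes in short steps, Python scripts to look and compute and a shell command to move; the robot and the scene stay as the last step left them, time stands still between calls to the robot, and variables do not carry over. Pictures are saved under pics/ and viewed, and the job is handed in when it is done.

```bash
ls; mkdir -p pics
cat > h.py <<'E'
import numpy as np, cv2, pickle
from rig import telemetry, optics, order
def grab(n,tag):
    d=optics.get_image(n); cv2.imwrite(f'pics/{tag}.png',d['img']); pickle.dump(d,open(f'pics/{tag}.pkl','wb')); return d
def load(tag): return pickle.load(open(f'pics/{tag}.pkl','rb'))
def K(d):
    f=240/np.tan(np.radians(d['fovy'])/2); return np.array([[f,0,d['cx']],[0,f,d['cy']],[0,0,1.]])
def rays(d,uv):
    p=cv2.undistortPoints(np.array(uv,float).reshape(-1,1,2),K(d),np.array(d['dist'],float))[:,0]
    return np.c_[p,np.ones(len(p))]
def onz(d,uv,z):
    r=rays(d,uv)@d['world_from_camera'][:3,:3].T; o=d['world_from_camera'][:3,3]
    return o+r*((z-o[2])/r[:,2])[:,None]
def bydepth(d,uv):
    r=rays(d,uv); z=np.array([d['depth'][int(round(v)),int(round(u))] for u,v in uv])
    return (r*z[:,None])@d['world_from_camera'][:3,:3].T+d['world_from_camera'][:3,3]
def proj(d,P):
    T=np.linalg.inv(d['world_from_camera']); rv,_=cv2.Rodrigues(T[:3,:3])
    return cv2.projectPoints(np.array(P,float).reshape(-1,1,3),rv,T[:3,3],K(d),np.array(d['dist'],float))[0][:,0]
E
python3 - <<'E'
from h import *
for n in ['scene','side','wrist']:
    d=grab(n,n+'0'); print(n,d['fovy'],d['cx'],d['cy'],d['dist'],d['world_from_camera'].round(3).tolist())
print(telemetry.get_state())
E
```

```text
pics
scene 53.72147730905084 326.7736416139783 230.5159371267347 [-0.12479225  0.          0.          0.          0.        ] [[0.834, 0.348, -0.428, 0.833], [0.551, -0.534, 0.641, -0.6], [-0.005, -0.771, -0.637, 0.636], [0.0, 0.0, 0.0, 1.0]]
side 48.65196156743419 314.0623955977985 249.6151999582268 [0.05258133 0.         0.         0.         0.        ] [[0.95, -0.207, 0.232, 0.255], [-0.311, -0.591, 0.744, -0.687], [-0.017, -0.78, -0.626, 0.622], [0.0, 0.0, 0.0, 1.0]]
wrist 60.19592046694158 322.84495451086565 237.09707251113792 [-0.0859835  0.         0.         0.         0.       ] [[0.222, -0.937, -0.27, 0.196], [-0.975, -0.214, -0.059, -0.544], [-0.002, 0.276, -0.961, 0.374], [0.0, 0.0, 0.0, 1.0]]
{'clock': 0.15, 'qpos': array([-1.46800660e+00,  2.76434975e-01,  1.50584674e+00, -4.98040259e-05,
        1.36071259e+00, -1.21028568e-01]), 'qd': array([ 3.87829226e-04, -2.90897660e-03, -3.36041075e-03,  1.88144400e-04,
        3.32185665e-05, -1.33160841e-04]), 'effort': array([ 7.29695639e-04, -4.17142510e+01, -2.46032041e+01, -1.95978514e-04,
        7.60275725e-03, -3.96586870e-06]), 'position': array([ 0.12754317, -0.56026107,  0.23064509]), 'ee_rot': array([-7.01018379e-04,  9.93743877e-01,  1.11680860e-01, -1.79588131e-05]), 'contact_force': array([ 0.84321944,  0.62475094, -0.35242752]), 'moment': array([-0.02539572, -0.02860802,  0.01107926]), 'width': 0.08552477818184225}
```

View pics/scene0.png

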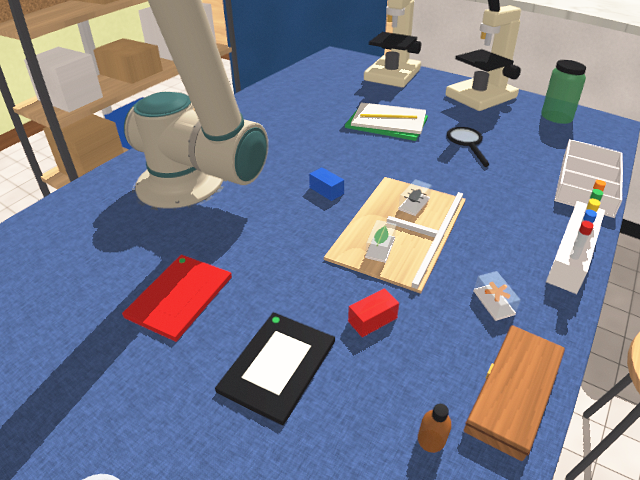

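View pics/side0.png

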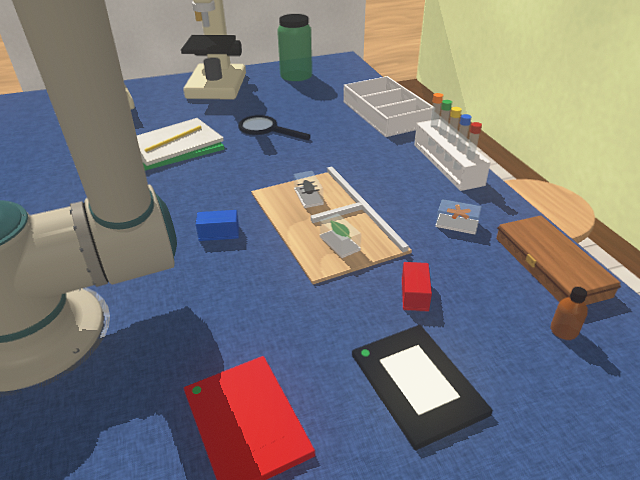

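View pics/wrist0.png

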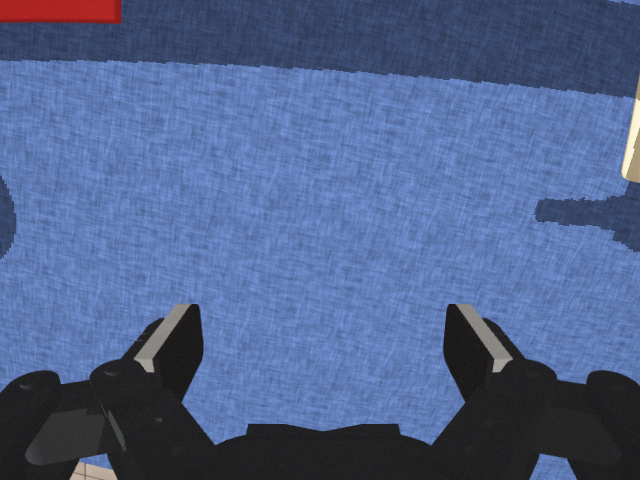

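Candidates: a block with a green leaf at scene (380,240), a block with a black beetle at (413,200), a block with an orange star at (495,295), a plain blue block at (326,184) and a plain red one at (373,312). The leaf block at (380,240) fits. For the plate, the black one with the white window at (277,365) fits, and the red one at (178,297) is the decoy. I'll confirm in enlarged crops.

Run:
```python
from h import *
a=cv2.imread('pics/scene0.png')[170:300,315:475]; cv2.imwrite('pics/c1.png',cv2.resize(a,None,fx=4.5,fy=4.5,interpolation=cv2.INTER_CUBIC))
a=cv2.imread('pics/side0.png')[160:290,245:415]; cv2.imwrite('pics/c2.png',cv2.resize(a,None,fx=4.5,fy=4.5,interpolation=cv2.INTER_CUBIC))
```

```text
(no output)
```

View pics/c1.png

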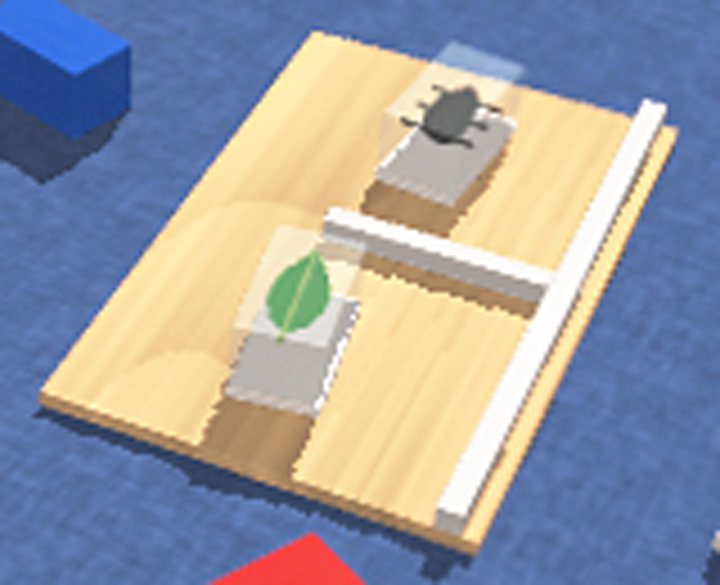

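View pics/c2.png

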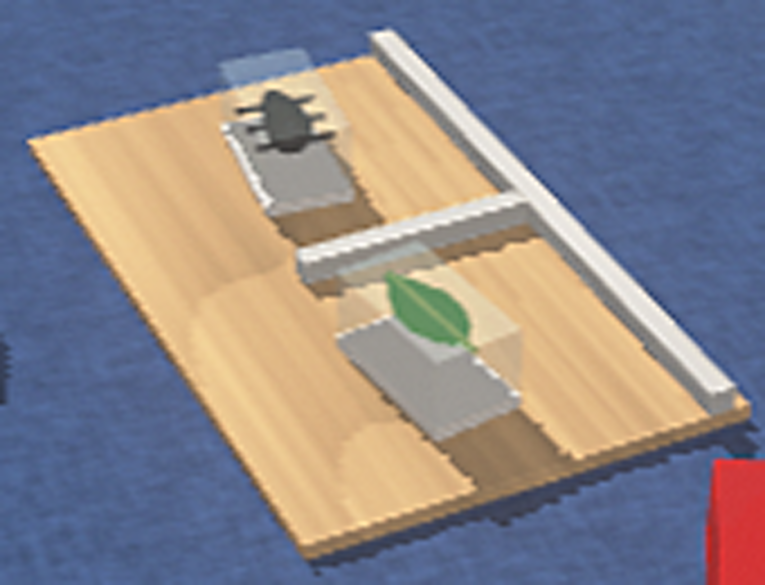

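Confirmed: the leaf block (crop 1 at (300,300), crop 2 at (430,340)) is on the half nearer the cameras (board -y). The beetle is on the other half.

```bash
cat > fit.py <<'E'
from h import *
from scipy.optimize import least_squares
def T(p,L): 
    c,s=np.cos(p[2]),np.sin(p[2]); L=np.array(L); return np.c_[p[0]+c*L[:,0]-s*L[:,1],p[1]+s*L[:,0]+c*L[:,1],L[:,2]]
def fit(obs,p0):
    # obs: list (d, local pts(m), uv)
    f=lambda p:np.concatenate([(proj(d,T(p,L))-uv).ravel() for d,L,uv in obs])
    r=least_squares(f,p0); return r.x,np.abs(r.fun).max()
E
python3 - <<'E'
from fit import *
S=load('scene0');D=load('side0')
c1=lambda a:(np.array(a)+.5)/4.5-.5+[315,170]
c2=lambda a:(np.array(a)+.5)/4.5-.5+[245,160]
B=np.array([[-100,160,8],[-100,-160,8],[100,-160,8],[100,160,8]])/1000.
u1=c1([[315,31],[42,395],[480,548],[677,128]])
u2=c2([[30,141],[303,549],[749,404],[375,55]])
print(onz(S,u1,.008).round(4)); print(onz(D,u2,.008).round(4))
for o in ([(S,B,u1)],[(D,B,u2)],[(S,B,u1),(D,B,u2)]): b=fit(o,[.45,-.1,0]); print(b)
# plate
p1=onz(S,[[270,313],[335,343],[281,416],[217,388]],.014); print(p1.round(4))
print(bydepth(S,[[277,365],[300,330],[340,400]]).round(4))
# leaf block, bottom corners
l1=onz(S,c1([[320,412],[228,392],[357,302]]),.008); l2=onz(D,c2([[340,338],[440,438],[520,405]]),.008)
print(l1.round(4),np.linalg.norm(np.diff(l1,axis=0),axis=1)); print(l2.round(4),np.linalg.norm(np.diff(l2,axis=0),axis=1))
np.save('board.npy',b[0])
E
```

```text
[[ 0.4157  0.2807  0.008 ]
 [ 0.4522 -0.0387  0.008 ]
 [ 0.6502 -0.0181  0.008 ]
 [ 0.6127  0.3035  0.008 ]]
[[ 0.4177  0.2789  0.008 ]
 [ 0.4516 -0.0391  0.008 ]
 [ 0.6506 -0.0152  0.008 ]
 [ 0.599   0.2989  0.008 ]]
(array([0.53280138, 0.13135279, 0.11236591]), np.float64(0.6217934521745576))
(array([0.53033099, 0.13170212, 0.13105565]), np.float64(3.3457084418744785))
(array([0.53144376, 0.13190094, 0.12197576]), np.float64(4.533712145902598))
[[ 0.4563 -0.2113  0.014 ]
 [ 0.5833 -0.2032  0.014 ]
 [ 0.589  -0.3537  0.014 ]
 [ 0.4817 -0.3712  0.014 ]]
[[ 5.312e-01 -2.883e-01  1.420e-02]
 [ 5.210e-01 -2.130e-01  1.460e-02]
 [ 6.408e-01 -2.787e-01 -1.000e-04]]
[[0.5582 0.0175 0.008 ]
 [0.5187 0.0069 0.008 ]
 [0.538  0.0915 0.008 ]] [0.04089987 0.08671927]
[[0.5075 0.0825 0.008 ]
 [0.5242 0.006  0.008 ]
 [0.5625 0.015  0.008 ]] [0.07834578 0.03933548]
```

Run:
```python
from h import *
a=cv2.imread('pics/scene0.png')[305:425,205:345]; cv2.imwrite('pics/c3.png',cv2.resize(a,None,fx=4.5,fy=4.5,interpolation=cv2.INTER_CUBIC))
a=cv2.imread('pics/side0.png')[320:450,345:500]; cv2.imwrite('pics/c4.png',cv2.resize(a,None,fx=4.5,fy=4.5,interpolation=cv2.INTER_CUBIC))
```

```text
(no output)
```

View pics/c3.png

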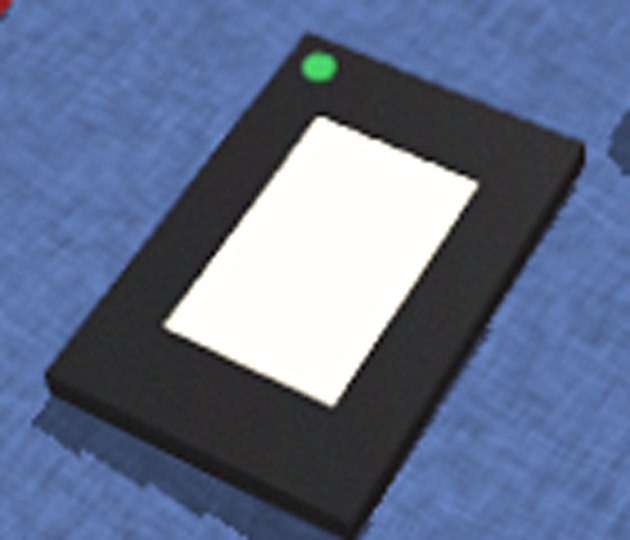

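View pics/c4.png

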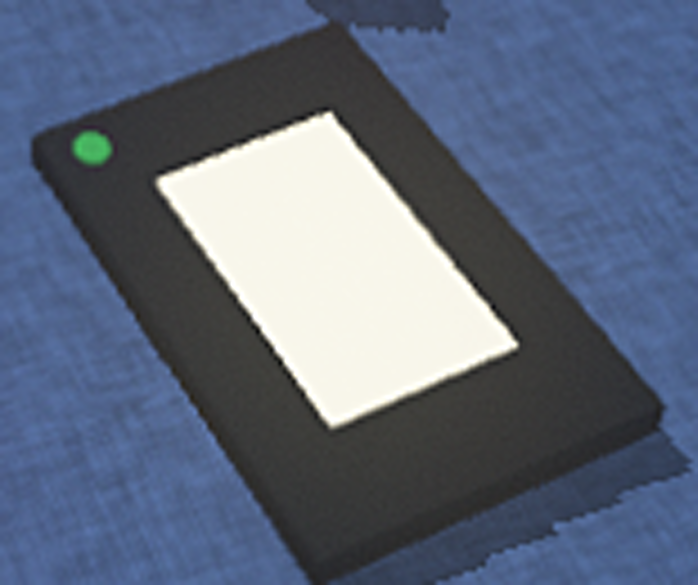

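Run:
```python
from fit import *
S=load('scene0');D=load('side0')
c1=lambda a:(np.array(a)+.5)/4.5-.5+[315,170]
c2=lambda a:(np.array(a)+.5)/4.5-.5+[245,160]
c3=lambda a:(np.array(a)+.5)/4.5-.5+[205,305]
c4=lambda a:(np.array(a)+.5)/4.5-.5+[345,320]
B=np.array([[-100,160,8],[-100,-160,8],[100,-160,8],[100,160,8]])/1000.
u1=c1([[315,31],[42,395],[480,548],[677,128]]); u2=c2([[30,141],[303,549],[749,404]])
b=fit([(S,B,u1)],[.45,-.1,0]);print(b,fit([(D,B[:3],u2)],[.45,-.1,0]))
b=fit([(S,B,u1),(D,B[:3],u2)],[.45,-.1,0]);print('board',b);np.save('board.npy',b[0])
W=np.array([[-33,50,14],[33,50,14],[33,-50,14],[-33,-50,14]])/1000.
w1=c3([[317,116],[479,184],[333,408],[164,325]]); w2=c4([[156,181],[331,112],[519,346],[333,428]])
print(fit([(S,W,w1)],[.53,-.28,0]),fit([(D,W,w2)],[.53,-.28,0]))
p=fit([(S,W,w1),(D,W,w2)],[.53,-.28,0]);print('plate',p);np.save('plate.npy',p[0])
l1=c1([[320,412],[228,392]]);l2=c2([[340,338],[440,438],[520,405]])
C=np.array([[21,-38],[-21,-38],[-21,38],[21,38]])/1000.
def f(q):
    L=lambda C:np.c_[C,np.full(len(C),q[3])]
    return np.concatenate([(proj(S,T(q,L(C[[0,1]])))-l1).ravel(),(proj(D,T(q,L(C[[2,1,0]])))-l2).ravel()])
r=least_squares(f,[.53,.05,.2,.008]);q=r.x;print('leaf',q,np.abs(r.fun).max())
np.save('leaf.npy',q)
bb=b[0];R=lambda a:np.array([[np.cos(a),-np.sin(a)],[np.sin(a),np.cos(a)]])
print('leaf in board',R(bb[2]).T@(q[:2]-bb[:2]),q[2]-bb[2])
# overlay
for d,n,(u0,v0) in ((S,'o1',(315,170)),(D,'o2',(245,160))):
    im=cv2.resize(d['img'],None,fx=4.5,fy=4.5,interpolation=cv2.INTER_CUBIC)
    for z in (.008,.048):
        P=((proj(d,T(q,np.c_[C,np.full(4,z)]))+.5)*4.5-.5).astype(int)
        cv2.polylines(im,[P],True,(0,0,255) if z<.02 else (255,0,0),1)
    cv2.imwrite(f'pics/{n}.png',im[int(v0*4.5):int(v0*4.5)+585,int(u0*4.5):int(u0*4.5)+765])
```

```text
(array([0.53280138, 0.13135279, 0.11236591]), np.float64(0.6217934521745576)) (array([0.5338919 , 0.1317209 , 0.10862268]), np.float64(0.41306957587875104))
board (array([0.5332171 , 0.13137378, 0.11117381]), np.float64(0.7939553231676655))
(array([ 0.52637894, -0.28245438,  0.11540852]), np.float64(0.5914807471878021)) (array([ 0.52871945, -0.28289693,  0.11739275]), np.float64(0.237750518815119))
plate (array([ 0.52774673, -0.28294783,  0.11657177]), np.float64(1.0276846505608432))
leaf [0.53326327 0.04304971 0.21508113 0.01319008] 0.8653084198462011
leaf in board [-0.00975322 -0.08778392] 0.10390732461885752
```

View pics/o1.png

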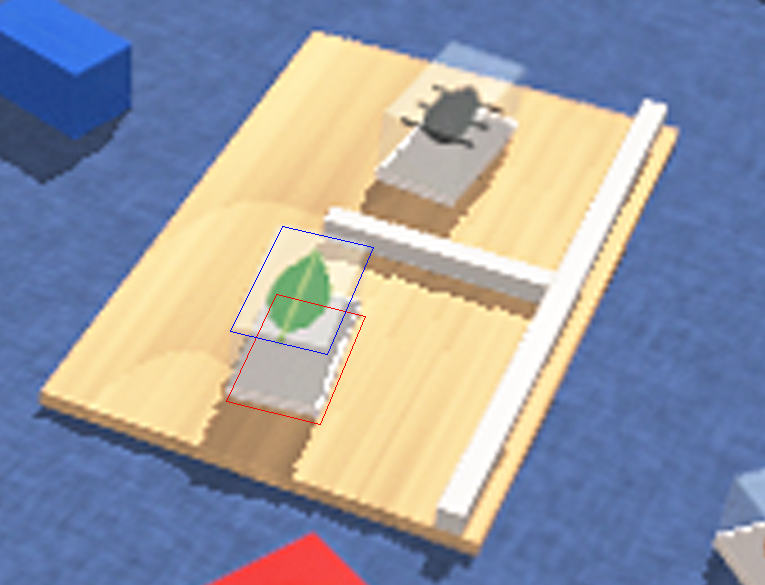

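View pics/o2.png

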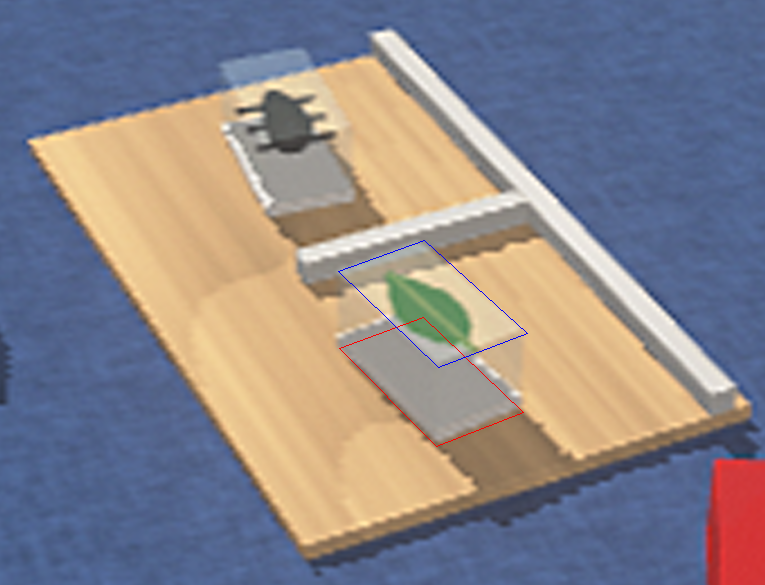

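The overlay fits within 1-2 mm. The leaf block is at board (-10,-88) mm with a yaw of +6° relative to the board. I'll move over it and turn the jaws across its short side.

```bash
python3 -m creep '{"slide":[[0.27,0.4,0],[0.54,0.8,0],[0.54,0.8,0]],"twist":[[0,0,0.0166],[0,0,0.0333],[0,0,0.05]],"fingers":[1,1,1]}' 30
python3 -m creep '{"slide":[[0.18,0.27,0],[0.36,0.54,0],[0.54,0.8,0]],"twist":[[0,0,0.0166],[0,0,0.0333],[0,0,0.05]],"fingers":[1,1,1]}'
python3 -m creep '{"slide":[[0.18,0.27,0],[0.36,0.54,0],[0.54,0.8,0]],"twist":[[0,0,0.0166],[0,0,0.0333],[0,0,0.05]],"fingers":[1,1,1]}'
python3 -m creep '{"slide":[[0.18,0.27,0],[0.36,0.54,0],[0.54,0.8,0]],"twist":[[0,0,0.0166],[0,0,0.0333],[0,0,0.05]],"fingers":[1,1,1]}'
```

```text
clock: 0.45
position: [0.2092, -0.4387, 0.2308]
ee_rot: [-0.001, 0.964, 0.267, 0.0]
contact_force: [1.5, -0.4, 0.9]
width: 0.0855
clock: 0.75
position: [0.2902, -0.3187, 0.2312]
ee_rot: [-0.0, 0.91, 0.415, 0.0]
contact_force: [0.7, -0.1, 0.1]
width: 0.0854
clock: 1.05
position: [0.3711, -0.1987, 0.2314]
ee_rot: [0.0, 0.834, 0.552, 0.0]
contact_force: [1.3, -1.1, -0.1]
width: 0.0851
clock: 1.35
position: [0.4522, -0.0787, 0.2313]
ee_rot: [0.0, 0.737, 0.676, 0.0]
contact_force: [0.8, -1.2, -0.5]
width: 0.0853
```

```bash
python3 -m creep '{"slide":[[0.18,0.27,-0.15],[0.36,0.54,-0.3],[0.54,0.81,-0.45],[0.54,0.81,-0.45]],"twist":[[0,0,0.0166],[0,0,0.0333],[0,0,0.0486],[0,0,0.0486]],"fingers":[1,1,1,1]}'
python3 - <<'E'
from fit import *
d=grab('wrist','w1'); s=telemetry.get_state(); print(s['position'],s['qpos'].round(3))
q=np.load('leaf.npy'); C=np.array([[21,-38],[-21,-38],[-21,38],[21,38]])/1000.
im=d['img'].copy()
for z in (.008,.048): cv2.polylines(im,[proj(d,T(q,np.c_[C,np.full(4,z)])).astype(int)],True,(0,0,255) if z<.02 else (255,0,0),1)
cv2.imwrite('pics/w1o.png',im)
E
```

```text
clock: 1.75
position: [0.5332, 0.0446, 0.1611]
ee_rot: [-0.002, 0.625, 0.78, -0.0]
contact_force: [-1.5, -0.4, -0.5]
width: 0.0851
[0.53302227 0.04395818 0.16127251] [-0.049  0.267  1.7    0.002  1.178 -0.267]
```

View pics/w1o.png

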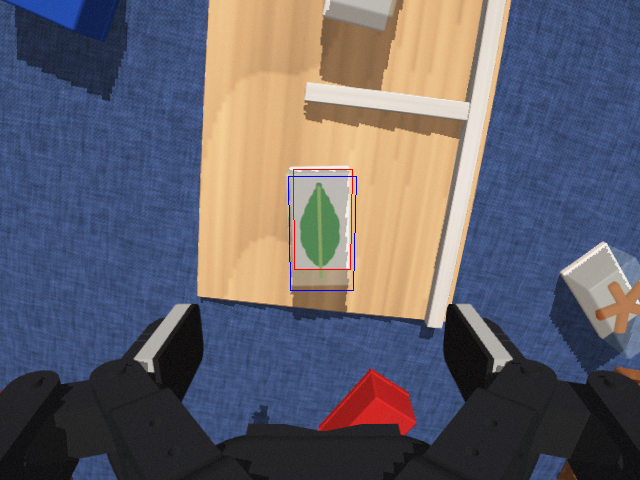

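The wrist view shows the leaf block centred at pixel (321,228), within about 1 mm of the overlay and centred between the jaws. I'll descend and grip.

```bash
python3 -m creep '{"slide":[[0,0,-0.2],[0,0,-0.4],[0,0,-0.6],[0,0,-0.75],[0,0,-0.87],[0,0,-0.935],[0,0,-0.935]],"twist":[[0,0,0],[0,0,0],[0,0,0],[0,0,0],[0,0,0],[0,0,0],[0,0,0]],"fingers":[1,1,1,1,1,1,1]}'
python3 -m creep '{"slide":[[0,0,0],[0,0,0],[0,0,0],[0,0,0],[0,0,0],[0,0,0],[0,0,0],[0,0,0],[0,0,0],[0,0,0]],"twist":[[0,0,0],[0,0,0],[0,0,0],[0,0,0],[0,0,0],[0,0,0],[0,0,0],[0,0,0],[0,0,0],[0,0,0]],"fingers":[-1,-1,-1,-1,-1,-1,-1,-1,-1,-1]}' 30
python3 - <<'E'
from fit import *
grab('wrist','w2');s=telemetry.get_state();print(s['position'],s['width'],s['contact_force'])
b=np.load('board.npy');c,si=np.cos(b[2]),np.sin(b[2]);R=np.array([[c,-si],[si,c]])
x=s['position'][:2]
print('tcp in board',R.T@(x-b[:2]))
leaf=np.load('leaf.npy')[:2]; off=leaf-x
for t in ([.059,-.044],[.057,-.047],[.061,-.042]):
    g=b[:2]+R@np.array(t); print(t,g,(g-x)/.15,'yaw rev',(b[2]-.215)/(2*np.pi), (g-leaf)/.15)
E
```

```text
clock: 2.5
position: [0.5316, 0.0399, 0.023]
ee_rot: [-0.001, 0.628, 0.778, -0.001]
contact_force: [-0.5, 0.5, -0.3]
width: 0.0854
clock: 3.5
position: [0.5332, 0.0407, 0.0247]
ee_rot: [0.001, 0.627, 0.779, 0.0]
contact_force: [-1.2, -0.8, 7.3]
width: 0.0412
[0.53325766 0.04071077 0.02470702] 0.04148146586739264 [-0.75736294 -0.6094758   6.50371597]
tcp in board [-0.01001829 -0.09010781]
[0.059, -0.044] [0.59673444 0.09419116] [0.42317856 0.35653597] yaw rev -0.01652445183266853 [0.42314115 0.34094299]
[0.057, -0.047] [0.59507962 0.09098779] [0.41214644 0.33518017] yaw rev -0.01652445183266853 [0.41210903 0.31958719]
[0.061, -0.042] [0.5985002 0.0964007] [0.43495031 0.37126625] yaw rev -0.01652445183266853 [0.4349129  0.35567328]
```

View pics/w2.png

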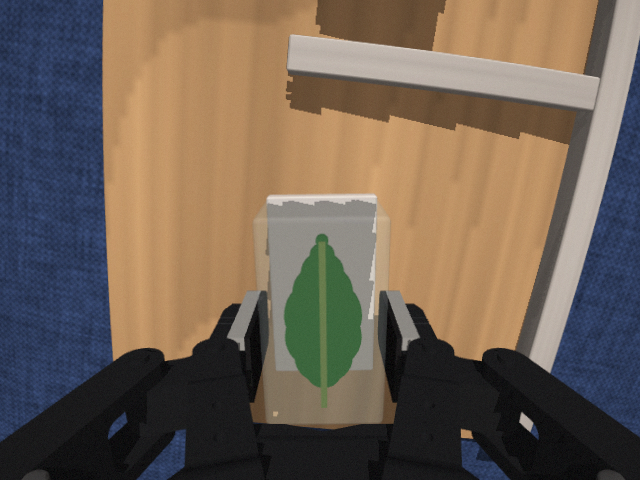

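The grip holds (width 41.5 mm). The leaf block sits straight between the pads, with its far white edge at (267..376,196). I'll measure its in-hand offset.

Run:
```python
from fit import *
d=load('wrist' and 'w2')
b=np.load('board.npy');c,si=np.cos(b[2]),np.sin(b[2]);R=np.array([[c,-si],[si,c]])
for uv,z in (([[267,196],[376,196]],.009),([[255,216],[389,217]],.048),([[288,35],[600,77],[596,110],[288,70]],.020)):
    P=onz(d,uv,z); print(P.round(4), ((P[:,:2]-b[:2])@R).round(4), P[1]-P[0], 'yaw',np.arctan2(*(P[1]-P[0])[[1,0]]))
```

```text
[[0.5033 0.077  0.009 ]
 [0.5447 0.086  0.009 ]] [[-0.0358 -0.0508]
 [ 0.0064 -0.0464]] [0.0414472  0.00904459 0.        ] yaw 0.214851519147423
[[0.5044 0.0784 0.048 ]
 [0.5435 0.0866 0.048 ]] [[-0.0345 -0.0495]
 [ 0.0052 -0.0457]] [0.03906174 0.0082077  0.        ] yaw 0.20710835253907872
[[0.5011 0.1342 0.02  ]
 [0.6105 0.1468 0.02  ]
 [0.6129 0.1356 0.02  ]
 [0.5033 0.1233 0.02  ]] [[-0.0316  0.0064]
 [ 0.0785  0.0068]
 [ 0.0797 -0.0046]
 [-0.0306 -0.0048]] [0.10936387 0.0125841  0.        ] yaw 0.11456245998859252
```

```bash
python3 -m creep '{"slide":[[0.03,0.02,0.012],[0.09,0.06,0.015],[0.15,0.1,0.015],[0.21,0.14,0.015],[0.27,0.19,0.015],[0.33,0.24,0.015],[0.37,0.27,0.015],[0.395,0.29,0.015],[0.395,0.29,0.015]],"twist":[[0,0,-0.001],[0,0,-0.004],[0,0,-0.007],[0,0,-0.01],[0,0,-0.013],[0,0,-0.015],[0,0,-0.0165],[0,0,-0.0165],[0,0,-0.0165]],"fingers":[-1,-1,-1,-1,-1,-1,-1,-1,-1]}'
cat > meas.py <<'E'
from fit import *
import sys
d=grab('wrist',sys.argv[1]);s=telemetry.get_state();print(s['position'],s['width'],s['contact_force'])
b=np.load('board.npy');c,si=np.cos(b[2]),np.sin(b[2]);R=np.array([[c,-si],[si,c]])
print('tcp in board',R.T@(s['position'][:2]-b[:2]))
E
python3 meas.py w3
```

```text
clock: 4.45
position: [0.5923, 0.0847, 0.0257]
ee_rot: [0.0, 0.666, 0.746, 0.0]
contact_force: [0.8, 0.1, -1.3]
width: 0.0415
[0.59173573 0.0843802  0.025659  ] 0.04146488267977337 [-1.01191943  0.81606852 -1.0262397 ]
tcp in board [ 0.05294367 -0.05319582]
```

View pics/w3.png

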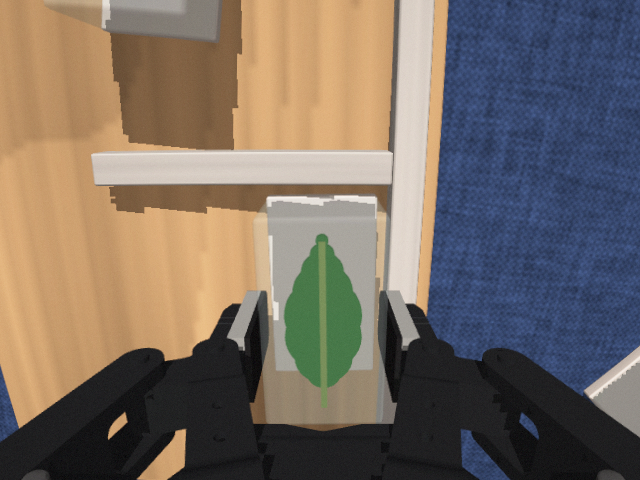

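The leaf block is straight in its corner, with its far edge (v=197) about 5 mm short of the rib (v=185) and a few mm short of the fence (u=395). I'll press it in gently.

```bash
python3 -m creep '{"slide":[[0.01,0.01,-0.004],[0.02,0.02,-0.007],[0.03,0.03,-0.007],[0.04,0.037,-0.007],[0.04,0.037,-0.007]],"twist":[[0,0,0],[0,0,0],[0,0,0],[0,0,0],[0,0,0]],"fingers":[-1,-1,-1,-1,-1]}'
python3 meas.py w4
```

```text
clock: 5.0
position: [0.5955, 0.0881, 0.0249]
ee_rot: [-0.001, 0.667, 0.745, -0.003]
contact_force: [-4.2, -5.3, 4.1]
width: 0.0412
[0.59554204 0.08814262 0.02483919] 0.04165246548874115 [-3.73592956 -5.45679907  3.5521072 ]
tcp in board [ 0.05714391 -0.04987891]
```

View pics/w4.png

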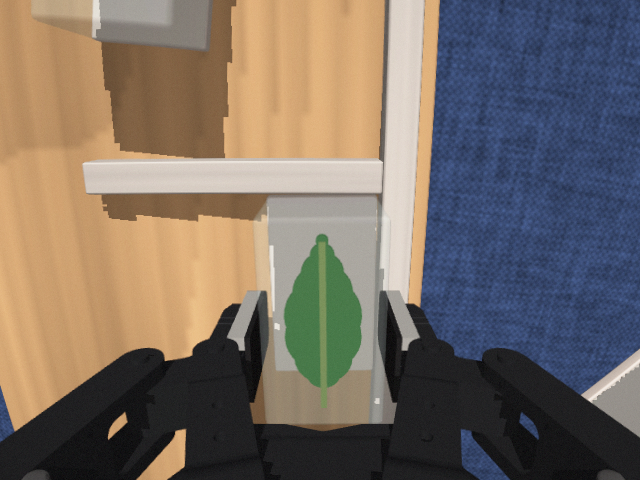

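Both contacts register (-4 N in x, -5 N in y), and the leaf block's far edge touches the rib at v=195. I'll press 1 mm more and hold.

```bash
python3 -m creep '{"slide":[[0.005,0.006,0],[0.007,0.009,0],[0.007,0.009,0],[0.007,0.009,0],[0.007,0.009,0]],"twist":[[0,0,0],[0,0,0],[0,0,0],[0,0,0],[0,0,0]],"fingers":[-1,-1,-1,-1,-1]}'
python3 meas.py w5
python3 - <<'E'
from fit import *
d=grab('scene','s5');grab('side','d5')
a=d['img'][170:300,315:475]; cv2.imwrite('pics/s5c.png',cv2.resize(a,None,fx=4,fy=4,interpolation=cv2.INTER_CUBIC))
E
```

```text
clock: 5.55
position: [0.5956, 0.0882, 0.0249]
ee_rot: [-0.001, 0.667, 0.745, -0.004]
contact_force: [-6.2, -9.8, 6.2]
width: 0.0414
[0.59556917 0.08816793 0.02486809] 0.04145239527510845 [-5.77837201 -9.44446473  6.7330446 ]
tcp in board [ 0.05717367 -0.04985677]
```

View pics/s5c.png

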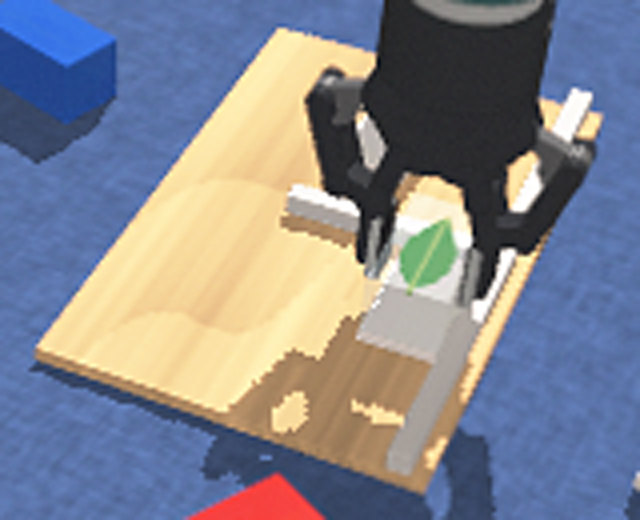

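View pics/w5.png

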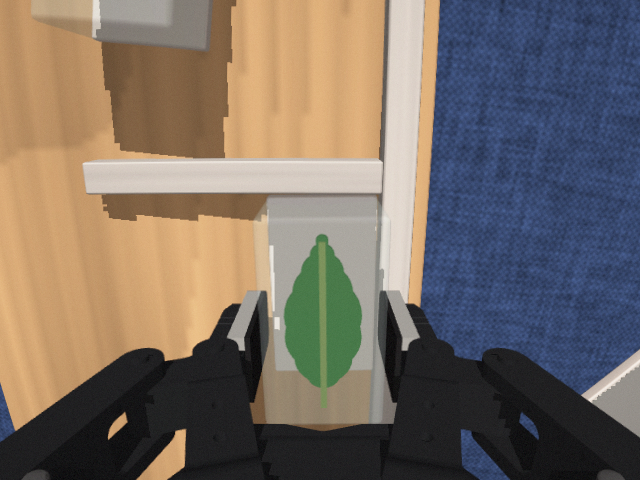

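Squared: the readings don't move under more force, and the leaf block is parallel to both fence and rib. I'll lift it out and carry it over the plate.

```bash
python3 -m creep '{"slide":[[-0.012,-0.014,0.02],[-0.012,-0.016,0.08],[-0.012,-0.016,0.2],[-0.012,-0.016,0.4],[-0.012,-0.016,0.6],[-0.012,-0.016,0.75],[-0.012,-0.016,0.75]],"twist":[[0,0,0],[0,0,0],[0,0,0],[0,0,0],[0,0,0],[0,0,0],[0,0,0]],"fingers":[-1,-1,-1,-1,-1,-1,-1]}' 40
python3 meas.py w6
```

```text
clock: 6.4
position: [0.6006, 0.0895, 0.1418]
ee_rot: [0.004, 0.667, 0.745, 0.004]
contact_force: [1.4, -0.2, -2.1]
width: 0.0413
[0.59899931 0.08928907 0.13954387] 0.041549041360348614 [-0.11066839 -0.3880517  -2.23640947]
tcp in board [ 0.06070703 -0.04912311]
```

View pics/w6.png

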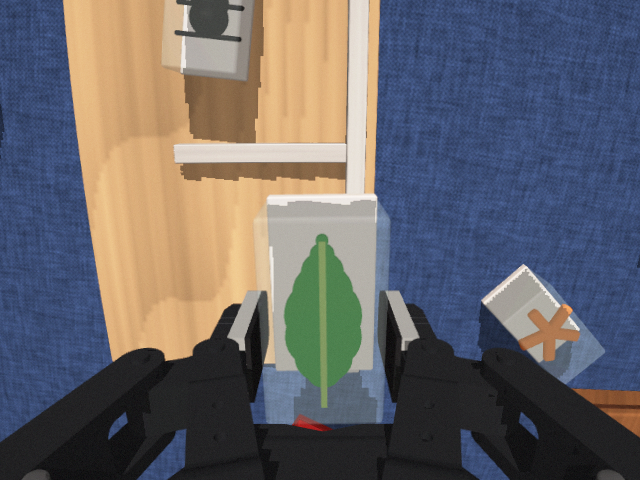

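```bash
python3 -m creep '{"slide":[[-0.03,-0.15,0],[-0.08,-0.4,0],[-0.12,-0.64,0],[-0.16,-0.835,0]],"twist":[[0,0,0],[0,0,0],[0,0,0.001],[0,0,0.001]],"fingers":[-1,-1,-1,-1]}'
python3 -m creep '{"slide":[[-0.04,-0.22,0],[-0.08,-0.44,0],[-0.12,-0.66,0],[-0.16,-0.835,0]],"twist":[[0,0,0],[0,0,0],[0,0,0],[0,0,0]],"fingers":[-1,-1,-1,-1]}'
python3 -m creep '{"slide":[[-0.04,-0.22,0],[-0.08,-0.44,-0.05],[-0.12,-0.66,-0.15],[-0.153,-0.835,-0.25],[-0.153,-0.835,-0.35],[-0.153,-0.835,-0.35]],"twist":[[0,0,0],[0,0,0],[0,0,0],[0,0,0],[0,0,0],[0,0,0]],"fingers":[-1,-1,-1,-1,-1,-1]}'
python3 - <<'E'
from fit import *
d=grab('wrist','w7');s=telemetry.get_state();print(s['position'],s['width'],s['ee_rot'])
S=grab('scene','s7');D=grab('side','d7')
h=s['position'][2]-.0248+.008   # block bottom
p=np.load('plate.npy');W=np.array([[-33,50,14],[33,50,14],[33,-50,14],[-33,-50,14]])/1000.
a=p[2];c=s['position'][:2]+.0033*np.array([-np.sin(a),np.cos(a)]);C=np.array([[21,-38],[-21,-38],[-21,38],[21,38]])/1000.
print('bottom',h,'block-plate',c-p[:2])
for im,n in ((S,'s7'),(D,'d7'),(d,'w7')):
    i=im['img'].copy()
    for P,col in ((T(p,W),(0,0,255)),(T([*c,a],np.c_[C,np.full(4,h)]),(0,255,0)),(T([*c,a],np.c_[C,np.full(4,h+.04)]),(255,0,0))): cv2.polylines(i,[proj(im,P).astype(int)],True,col,1)
    if n!='w7':
        m=proj(im,[[*p[:2],.06]])[0].astype(int); i=cv2.resize(i[m[1]-95:m[1]+95,m[0]-120:m[0]+120],None,fx=3,fy=3)
    cv2.imwrite(f'pics/{n}o.png',i)
E
```

```text
clock: 6.85
position: [0.572, -0.0377, 0.1356]
ee_rot: [-0.001, 0.664, 0.748, -0.001]
contact_force: [0.1, 0.2, -1.2]
width: 0.0413
clock: 7.25
position: [0.5482, -0.163, 0.1356]
ee_rot: [-0.001, 0.665, 0.747, -0.0]
contact_force: [0.5, 0.7, -0.5]
width: 0.0408
clock: 7.85
position: [0.5238, -0.2862, 0.081]
ee_rot: [-0.004, 0.665, 0.747, -0.0]
contact_force: [-0.5, 0.4, -1.4]
width: 0.0414
[ 0.52467375 -0.28604414  0.08242829] 0.041322908426165685 [-2.57491532e-03  6.64606781e-01  7.47188861e-01 -4.75390053e-05]
bottom 0.06562829479896193 block-plate [-0.00345679  0.00018129]
```

View pics/s7o.png

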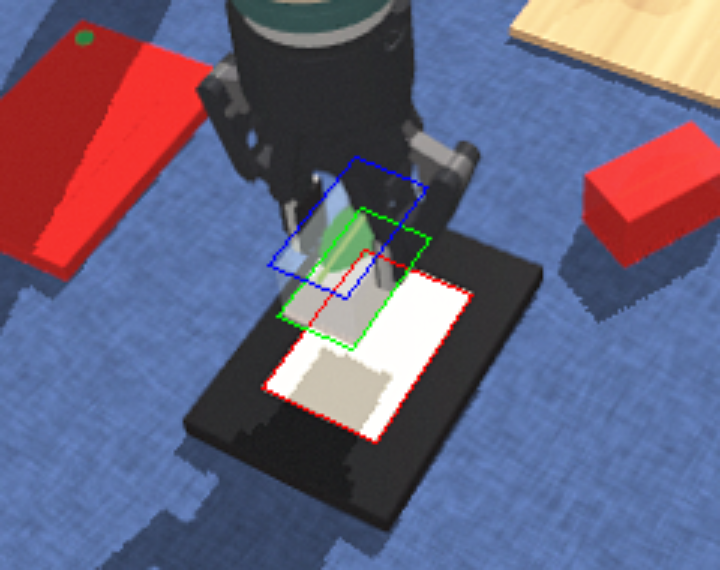

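View pics/w7o.png

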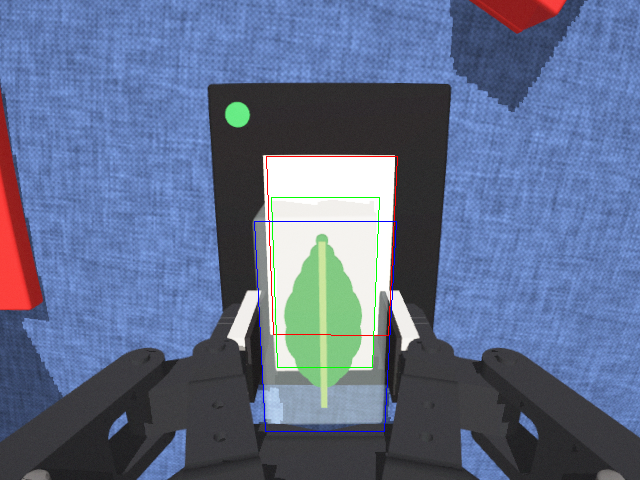

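All views agree: the leaf block is above the window, about 2-3 mm off in x, straight, with its underside about 52 mm above the plate. I'll lower it.

```bash
python3 -m creep '{"slide":[[0.01,0,-0.08],[0.015,0,-0.16],[0.015,0,-0.24],[0.015,0,-0.29],[0.015,0,-0.31],[0.015,0,-0.325],[0.015,0,-0.325]],"twist":[[0,0,0],[0,0,0],[0,0,0],[0,0,0],[0,0,0],[0,0,0],[0,0,0]],"fingers":[-1,-1,-1,-1,-1,-1,-1]}'
python3 -m creep '{"slide":[[0,0,-0.005],[0,0,-0.01],[0,0,-0.015],[0,0,-0.015]],"twist":[[0,0,0],[0,0,0],[0,0,0],[0,0,0]],"fingers":[-1,-1,-1,-1]}'
python3 -m creep '{"slide":[[0,0,0],[0,0,0],[0,0,0]],"twist":[[0,0,0],[0,0,0],[0,0,0]],"fingers":[-1,-1,-1]}' 20
```

```text
clock: 8.7
position: [0.5285, -0.287, 0.0359]
ee_rot: [0.0, 0.664, 0.747, 0.0]
contact_force: [0.2, -0.3, -1.4]
width: 0.0413
clock: 9.1
position: [0.5284, -0.287, 0.0339]
ee_rot: [0.0, 0.664, 0.747, 0.0]
contact_force: [-0.6, -0.5, -1.1]
width: 0.0414
clock: 9.4
position: [0.5284, -0.287, 0.0339]
ee_rot: [0.0, 0.664, 0.747, 0.0]
contact_force: [0.1, 1.7, -1.3]
width: 0.0413
```

Still carrying weight (no upward force), so I'll creep down to contact.

```bash
python3 -m creep '{"slide":[[0,0,-0.007],[0,0,-0.014],[0,0,-0.014],[0,0,-0.014]],"twist":[[0,0,0],[0,0,0],[0,0,0],[0,0,0]],"fingers":[-1,-1,-1,-1]}'
python3 -m creep '{"slide":[[0,0,-0.005],[0,0,-0.009],[0,0,-0.009],[0,0,-0.009]],"twist":[[0,0,0],[0,0,0],[0,0,0],[0,0,0]],"fingers":[-1,-1,-1,-1]}'
```

```text
clock: 9.8
position: [0.5284, -0.2869, 0.0316]
ee_rot: [-0.0, 0.664, 0.747, 0.0]
contact_force: [-0.4, 0.4, -0.6]
width: 0.0414
clock: 10.2
position: [0.5285, -0.287, 0.0308]
ee_rot: [0.0, 0.664, 0.747, 0.0]
contact_force: [-1.2, 0.8, 3.9]
width: 0.0416
```

Contact (+3.9 N). Release, then rise.

```bash
python3 -m creep '{"slide":[[0,0,0],[0,0,0],[0,0,0],[0,0,0],[0,0,0],[0,0,0],[0,0,0],[0,0,0]],"twist":[[0,0,0],[0,0,0],[0,0,0],[0,0,0],[0,0,0],[0,0,0],[0,0,0],[0,0,0]],"fingers":[0.2,0.4,0.6,0.8,1,1,1,1]}'
python3 -m creep '{"slide":[[0,0,0.05],[0,0,0.2],[0,0,0.4],[0,0,0.6],[0,0,0.8],[0,0,0.95],[0,0,0.95]],"twist":[[0,0,0],[0,0,0],[0,0,0],[0,0,0],[0,0,0],[0,0,0],[0,0,0]],"fingers":[1,1,1,1,1,1,1]}'
python3 - <<'E'
from fit import *
d=grab('wrist','w8');S=grab('scene','s8');D=grab('side','d8')
p=np.load('plate.npy');C=np.array([[21,-38],[-21,-38],[-21,38],[21,38]])/1000.
i=d['img'].copy()
for z,c in((.014,(0,0,255)),(.054,(255,0,0))): cv2.polylines(i,[proj(d,T(p,np.c_[C,np.full(4,z)])).astype(int)],True,c,1)
cv2.imwrite('pics/w8o.png',i)
a=S['img'].copy();a=cv2.resize(a[170:430,200:480],None,fx=2.2,fy=2.2);cv2.imwrite('pics/s8o.png',a)
E
```

```text
clock: 11.0
position: [0.5284, -0.287, 0.0303]
ee_rot: [0.0, 0.664, 0.747, 0.0]
contact_force: [-0.1, -0.1, 0.6]
width: 0.0854
clock: 11.7
position: [0.5304, -0.2883, 0.1773]
ee_rot: [0.004, 0.664, 0.747, 0.001]
contact_force: [0.4, 0.0, -0.2]
width: 0.0854
```

View pics/w8o.png

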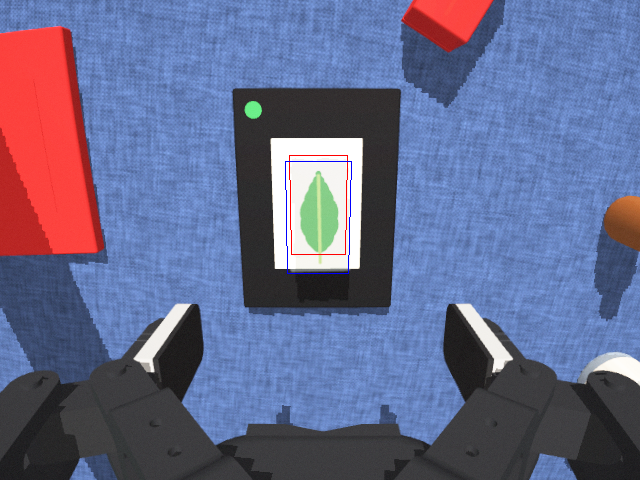

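View pics/s8o.png

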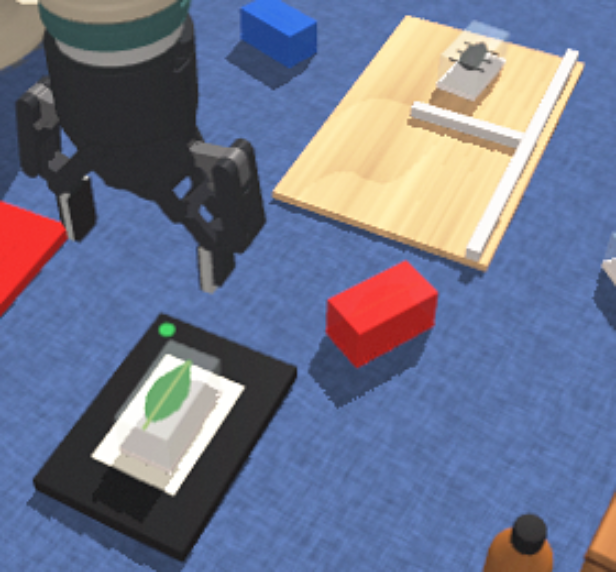

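The leaf block stands centred in the window in both views: the leaf is at wrist (319,213), matching the outline centre. One last check that the beetle has not moved, then I'll hand in.

Run:
```python
from h import *
a,b=load('scene0')['img'],load('scene0') and load('s8')['img']
A=cv2.cvtColor(a[178:218,395:435],6);r=cv2.matchTemplate(cv2.cvtColor(b[168:228,385:445],6),A,cv2.TM_CCOEFF_NORMED)
print(cv2.minMaxLoc(r),'expect (10,10)'); s=telemetry.get_state();print(s['contact_force'],s['width'])
order.sign_off()
```

```text
(-0.0965927466750145, 0.9997053742408752, (0, 15), (10, 10)) expect (10,10)
[ 0.11637437 -0.0365542   0.37750737] 0.08535741700032402
the job is handed in; nothing more can be done
```

The leaf block was squared into its corner of the board, then lifted out and set down in the white window of the black plate. I handed the job in at about 12 s; no verdict is reported.

- **Squaring:** I gripped the block across its short side, slid it into the corner and pressed it lightly against the back fence and the middle rib (about 6 N and 9 N). It did not move under extra force and looked parallel to both.
- **Placing:** I lowered it until I felt contact (about 4 N), opened the fingers and rose clear.
- **Last checks:** In the wrist and scene pictures the block stands flat and straight, within about 2–3 mm of the window's centre. The beetle matches its starting picture with no shift (0 px, correlation 0.9997). The gripper was open and reading no load.
- **One disagreement:** With the block pressed into the corner, the camera-based board pose put its centre about 2 mm short of the ideal in x and 2.6 mm short in y. That is well within the 10 mm tolerance and about the size of the calibration error.

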